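# Lock the cans into the drinks rack with its bar

### The job

Lock the two cans into the wooden drinks rack: pick up the loose bar by its red handle and thread its shaft, nose first, through the holes of all three uprights, starting at the upright on the robot's left, until the handle is fully home against that upright. Feel for the hole and slide in gently without forcing the bar against the wood, leave the cans, bottle and cup where they stand, and let go of the bar.

Things in the scene. Friction and masses are not known exactly. Their poses are not given: they have to be found in the camera images.
- rack: Wooden two-bay drinks rack fixed to the table, yawed up to 0.25 rad. Origin under its middle, at table height; z up; y along the holes, +y the entry side (robot's left), +x the open side, away from the robot. Base 10 mm thick, x -40 to 82, y -78 to 78 mm; 70 mm high panel on the robot's side. It carries a set of three uprights (see mark_left) and a can in each bay.
- bar: Loose bar on the table, 0.1 kg: grey shaft 12 mm thick, 168 mm long, its nose chamfered by 1.5 mm, on a red handle 80 mm long, 24 wide (y), 30 high (z), whose flat end face is the shoulder. Origin on the underside below the shoulder; +x runs to the nose, z up; the axis is 15 mm above the underside. It lies on its handle, shaft clear of the table, nose roughly to the robot's right.
- bar_handle (a point): Point on the bar's axis to grip the handle: 45 mm behind the shoulder (35 mm before the handle's free end).
- bar_shoulder (a point): Centre of the handle's flat end face, on the bar's axis.
- bar_tip (a point): The flat end of the nose, 168 mm ahead of the shoulder, on the axis.
- can_a: Yellow drinks can, 52 mm across, 115 mm tall, standing in the left bay of the rack. Origin at the centre of its underside.
- can_b: Orange drinks can, 52 mm across, 115 mm tall, standing in the right bay of the rack. Origin at the centre of its underside.
- bottle: Amber bottle with white cap and orange label, 62 mm across, 190 mm tall, standing near the rack. Origin at the centre of its underside.
- cup: White cup, 80 mm across the rim, 90 mm tall, standing near the rack. Origin at the centre of its underside.
- mark_left (a point): Reference point on the outer face of the left upright, rack (32, 78, 60) mm. NOT the hole: the rigid set of uprights (12 mm thick, at y = 72, 0, -72, tops 85 mm high) is clamped in a slot to suit the cans, so its line of 14 mm holes (dark rims) lies 5 to 25 mm from here towards rack +x and up to 1.5 mm higher or lower, parallel to y. Not measured: find by feel.
- mark_right (a point): The same reference on the outer face of the right upright: rack (32, -78, 60) mm. From mark_left to mark_right is the direction in which the bar goes in (rack -y).
There are look-alikes about, which are no part of the job. Leave any yellow look-alike of the bar alone.

How it is judged:
On the way, in this order (a step that is already met when the one before it is completed fails the run):
1. the nose is through the first upright, in line with the holes (y of bar_tip in the frame of rack between -0.015 and 0.055 m and angle between the x axis of bar and the y axis of rack, either way round below 0.1 rad and x of bar_tip in the frame of rack between 0.03 and 0.064 m and z of bar_tip in the frame of rack between 0.052 and 0.068 m), for 0.05 s.
2. the nose is through the middle upright, in line with the holes (y of bar_tip in the frame of rack below -0.015 m and angle between the x axis of bar and the y axis of rack, either way round below 0.06 rad and x of bar_tip in the frame of rack between 0.032 and 0.062 m and z of bar_tip in the frame of rack between 0.054 and 0.066 m), for 0.05 s.
At the end, for the whole second after the job is handed in: The shaft runs through all three uprights, nose out beyond the last (nose and shoulder at rack x 33 to 61 mm, 55 to 65 mm high, in line to 0.05 rad); the shoulder is within 3.5 mm of the left upright's outer face; the bar is at rest and let go (y of bar_shoulder in the frame of rack between 0.074 and 0.0815 m and y of bar_tip in the frame of rack below -0.084 m and x of bar_tip in the frame of rack between 0.033 and 0.061 m and z of bar_tip in the frame of rack between 0.055 and 0.065 m and x of bar_shoulder in the frame of rack between 0.033 and 0.061 m and z of bar_shoulder in the frame of rack between 0.055 and 0.065 m and angle between the x axis of bar and the y axis of rack, either way round below 0.05 rad and linear speed of bar below 0.02 m/s and contact force between the fingers and bar below 0.1 N); the robot touches nothing.
It fails at once if the bar is forced against the rack with more than 25 N (contact force between bar and rack above 25 N).
It fails at once if a can is moved by more than 15 mm or tipped (distance of any of can_a, can_b from where it was at the start of the episode above 0.015 m or angle between any of can_a, can_b's own z axis and vertical above 0.2 rad).
It fails at once if the bottle or cup is moved by more than 15 mm or tipped (distance of any of bottle, cup from where it was at the start of the episode above 0.015 m or angle between any of bottle, cup's own z axis and vertical above 0.2 rad).
It also fails if it takes over 67 s, if anything falls off the work surface, if the arm or the gripper's body presses on something with over 40 N, if the wrist force passes 120 N, or if a joint passes its speed limit or range.

### The arm

A 7-joint arm with a two-finger parallel gripper is mounted at the origin on the work surface. World frame = base frame: x ahead of the robot, y to its left, z up, the work surface at z = 0. Lengths are in m, angles in rad, forces in N, time in s.
With the tool pointing down it reaches from about 0.425 to 0.8 m from the base axis. Payload 8.3 kg.
Tool frame: the origin (TCP) lies midway between the tips of the shut fingers; the grasp point (between the pads) lies 19 mm behind it; x points along the fingers, y is the direction in which the jaws open and shut, and the axes are right-handed (so a half turn about x gives the same grasp; the last joint's range is limited). The gripper opens to 85 mm and grips with 20 to 120 N. Pads are 22 mm wide; open, the fingers measure 114 mm over their backs; the gripper's body (76 mm by 85 mm) begins 54 mm behind the grasp point. The pads swing forward as they close: fully open they stand 13 mm farther back than shut.
Start: joints at [-1.333, 0.383, 0.016, 1.37, -0.006, 1.388, -0.046], TCP at [0.185, 0.597, 0.231] pointing down, gripper open.
Joint ranges: [-2.95, 2.95], [-0.25, 2.06], [-1.52, 1.56], [0.18, 2.33], [-1.44, 4.58], [0.02, 2.06], [-3.01, 3.01]. Speed limits (rad/s): [2.39, 2.39, 3.01, 3.01, 3.14, 3.14, 3.14].

### API

Orientations are given as a rotation vector (axis times angle).
In Python, from rig import arm gives the robot as it stands. Calls block until the motion is done:
- arm.movep(position, orientation): joint-space move of the TCP to a pose.
- arm.movel(position, rotation=None, velocity=0.15, contact_N=None): straight line of the TCP; rotation=None keeps the orientation; velocity is the mean speed in m/s. With contact_N (N) it stops when the force on the tool has changed by that much, and returns True; else False.
- arm.move_j(angles): joint-space move.
- arm.command_gripper(opening, newtons=None): finger opening in m; newtons is the grip in N (None keeps the last); returns when the fingers have stopped.
- arm.sleep(seconds).
- arm.solve_ik(position, orientation): joint angles nearest the present ones, or None.
- arm.grab_frame(name): name is "scene" or "top" or "wrist"; returns the picture (384x512x3 uint8, red, green, blue); there is no depth.
- arm.get_calibration(name): a dict with "fx", "fy", "cx", "cy" (pixels), "world_to_cam" (4x4, takes a point from world to camera coordinates); the wrist camera has in their place "mount" (4x4, takes a point from camera to tool coordinates, whose origin is the TCP and whose axes are the tool frame's). Camera axes: x right, y down, z forward; pixel columns grow to the right and rows downward; lengths in m; the calibration is good to about 2 mm. A picture is of the moment at which its call begins: read the wrist's pose just before it. get_calibration takes no time and is no camera call.
A pose or a line that the arm cannot do raises arm.PlanningError and nothing moves.
- arm.close_job(): hands the job in, once; it reports no verdict.
Readings, each from a call of its own:
- arm.current_clock(): time.
- arm.current_qpos(): joint angles.
- arm.current_dq(): joint speeds.
- arm.current_effort(): joint torques, N m.
- arm.current_tool_pos(): TCP position.
- arm.current_ee_rot(): TCP orientation.
- arm.current_ft_force(): force on the tool from outside, world axes, zero at the start.
- arm.current_ft_torque(): the same for the moment, N m.
- arm.current_finger_gap(): finger opening in m.
Only numpy, scipy, OpenCV 4.12 (cv2) and the standard library are available. Lean on these libraries where they do the work, as an engineer would, in place of code of your own. Each camera call takes 0.05 s, during which the arm holds its last target. There are 200 camera calls.

## Working session

There is one attempt and no reset: what is moved stays moved. The work goes in short steps, each a Python script; the robot and the scene stay as the last script left them, time stands still between calls to the robot, and variables do not carry over. Pictures are saved under pics/ and viewed, about 8 in all and at most 12, crops included, and the job is handed in when it is done.

```bash
ls; mkdir -p pics; python3 - <<'E'
from rig import arm
import cv2,numpy as np
print(arm.current_clock(),arm.current_tool_pos(),arm.current_ee_rot())
for n in("scene","top"):
    im=arm.grab_frame(n); cv2.imwrite(f"pics/{n}0.png",cv2.resize(im[:,:,::-1],(800,600),interpolation=cv2.INTER_CUBIC))
    c=arm.get_calibration(n); print(n,c)
print(arm.get_calibration("wrist"))
E
```

```text
pics
0.0 [0.18496911 0.59646419 0.23025266] [ 0.23446143  1.55817059 -0.23758211]
scene {'fx': 368.000730479031, 'fy': 368.000730479031, 'cx': 252.2309197669893, 'cy': 194.69142676657316, 'world_to_cam': array([[ 0.10081621,  0.99484828, -0.01062982, -0.02063207],
       [ 0.69439506, -0.07801225, -0.71535277, -0.32821173],
       [-0.71249673,  0.06473786, -0.69868263,  1.5148524 ],
       [ 0.        ,  0.        ,  0.        ,  1.        ]])}
top {'fx': 389.3897969730459, 'fy': 389.3897969730459, 'cx': 256.7904403038491, 'cy': 193.09729780431724, 'world_to_cam': array([[ 0.01386666, -0.99987444,  0.00767003, -0.0428193 ],
       [-0.99376994, -0.01462954, -0.11048661,  0.58605653],
       [ 0.11058494, -0.00609016, -0.99384802,  0.94257716],
       [ 0.        ,  0.        ,  0.        ,  1.        ]])}
{'fx': 272.40482446482537, 'fy': 272.40482446482537, 'cx': 256.31912320406957, 'cy': 186.30427566050116, 'mount': array([[-1.04370579e-03, -2.70808399e-01,  9.62632703e-01,
        -1.42648908e-01],
       [ 9.99999276e-01,  2.93585847e-04,  1.16681112e-03,
         1.31435808e-03],
       [-5.98597589e-04,  9.62633224e-01,  2.70807897e-01,
        -6.78972023e-02],
       [ 0.00000000e+00,  0.00000000e+00,  0.00000000e+00,
         1.00000000e+00]])}
```

View pics/scene0.png

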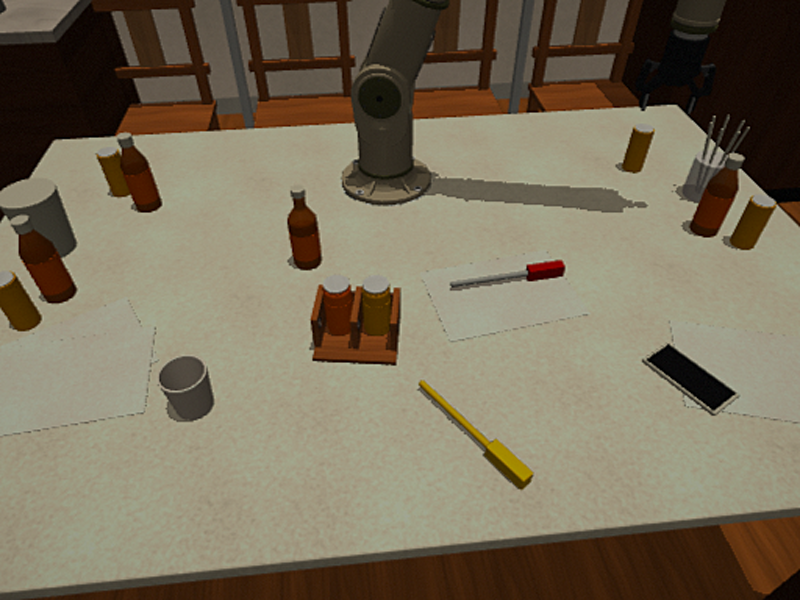

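View pics/top0.png

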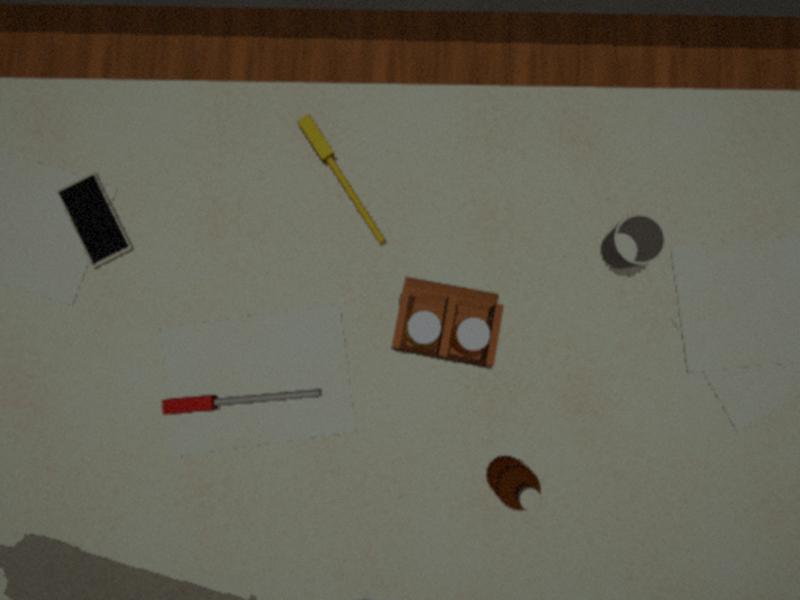

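Scene: red bar at top-view (163,407)→(321,392), rack centred around (450,325), bottle (513,483), cup (633,245); a yellow look-alike lies away from the rack. Next come rough poses and closer wrist views.

```bash
cat > h.py <<'E'
from rig import arm
import cv2,numpy as np
from scipy.spatial.transform import Rotation as R
def down(yaw):  # yaw = heading of tool z axis in world xy
    z=np.array([np.cos(yaw),np.sin(yaw),0]);x=np.array([0,0,-1.]);return R.from_matrix(np.c_[x,np.cross(z,x),z]).as_rotvec()
def cam(n):
    c=arm.get_calibration(n)
    K=np.array([[c['fx'],0,c['cx']],[0,c['fy'],c['cy']],[0,0,1]])
    if n!='wrist': return K,c['world_to_cam']
    T=np.eye(4);T[:3,:3]=R.from_rotvec(arm.current_ee_rot()).as_matrix();T[:3,3]=arm.current_tool_pos()
    return K,np.linalg.inv(T@c['mount'])
def px2w(K,W,u,v,z):
    Ri=W[:3,:3].T;o=-Ri@W[:3,3];d=Ri@np.linalg.solve(K,[u,v,1.]);return o+d*(z-o[2])/d[2]
def w2px(K,W,p):
    p=np.atleast_2d(p)@W[:3,:3].T+W[:3,3];q=p@K.T;return q[:,:2]/q[:,2:]
def shot(name):
    K,W=cam('wrist');im=arm.grab_frame('wrist');np.savez(f'pics/{name}.npz',K=K,W=W,im=im)
    cv2.imwrite(f'pics/{name}.png',cv2.resize(im[:,:,::-1],(800,600),interpolation=cv2.INTER_CUBIC));return K,W,im
E
python3 - <<'E'
from h import *
K,W=cam('top');s=.64
for n,u,v,z in [("hend",163,407,.03),("shoulder",215,402,.03),("tip",321,392,.015),("baseR",498,293,.01),("baseL",407,278,.01),("cana",424,327,.125),("canb",473,334,.125),("bottle",530,500,.19),("cup",645,240,.09)]:
    print(n,px2w(K,W,u*s,v*s,z).round(4))
for yaw in(-1.6,1.6):
  for p in([.45,.28,.2],[.5,.2,.2],[.58,.1,.2],[.5,0.2,.08]): print(yaw,p,arm.solve_ik(p,down(yaw)))
E
```

```text
hend [0.4149 0.3378 0.03  ]
shoulder [0.4237 0.2566 0.03  ]
tip [0.441  0.0921 0.015 ]
baseR [ 0.6059 -0.1935  0.01  ]
baseL [ 0.6286 -0.0435  0.01  ]
cana [ 0.5401 -0.0672  0.125 ]
canb [ 0.531  -0.1381  0.125 ]
bottle [ 0.3127 -0.2042  0.19  ]
cup [ 0.6807 -0.4057  0.09  ]
-1.6 [0.45, 0.28, 0.2] [-0.98710457  0.20163859  0.42957583  1.69644026 -0.08765053  1.26251867
 -0.56777401]
-1.6 [0.5, 0.2, 0.2] [-0.86955838  0.22664357  0.5074703   1.6773664  -0.11468444  1.26723167
 -0.36779979]
-1.6 [0.58, 0.1, 0.2] [-0.70029173  0.35966945  0.6202981   1.54671053 -0.21372414  1.30386766
 -0.0829353 ]
-1.6 [0.5, 0.2, 0.08] [-0.83443026  0.34957774  0.47851462  1.81959119 -0.18651497  1.01689021
 -0.31121802]
1.6 [0.45, 0.28, 0.2] [-0.66372449  0.19598346  0.05421079  1.68230896 -0.01106982  1.2635985
  2.56359434]
1.6 [0.5, 0.2, 0.2] [-0.58598755  0.21326366  0.17119219  1.66510611 -0.03780206  1.26645299
  2.76352845]
1.6 [0.58, 0.1, 0.2] [ 0.62137011  0.64964196 -1.2842807   1.48586666  0.62282483  1.46782675
  2.50205333]
1.6 [0.5, 0.2, 0.08] [-0.52847238  0.32580201  0.10635889  1.8058748  -0.04008436  1.01199163
  2.76438645]
```

```bash
cat >> h.py <<'E'
def tilt(yaw,a): # tool x tilted a rad forward from straight down
    f=np.array([np.cos(yaw),np.sin(yaw),0]);d=np.array([0,0,-1.])
    x=np.cos(a)*d+np.sin(a)*f;z=np.cos(a)*f-np.sin(a)*d;return R.from_matrix(np.c_[x,np.cross(z,x),z]).as_rotvec()
E
python3 - <<'E'
from h import *
f=np.array([np.cos(-1.72),np.sin(-1.72),0]);m=np.array([.594,-.038,.06])
done=False
for a in(.8,.6,.4,.2):
  for d in(.08,.12,.16):
    p=m-f*d+[0,0,.06]
    q=arm.solve_ik(p,tilt(-1.72,a));print(a,d,q is not None)
    if q is not None and not done:
      try:
        arm.movep(p,tilt(-1.72,a));done=True;shot('w1');print('at',arm.current_tool_pos(),w2px(*cam('wrist'),m)*1.5625)
      except arm.PlanningError as e: print(e)
print(arm.current_clock(),arm.current_ft_force())
E
```

```text
0.8 0.08 True
at [0.60593382 0.04234111 0.11997513] [[398.83166859 314.7704112 ]]
0.8 0.12 True
0.8 0.16 True
0.6 0.08 True
0.6 0.12 True
0.6 0.16 True
0.4 0.08 True
0.4 0.12 True
0.4 0.16 True
0.2 0.08 True
0.2 0.12 True
0.2 0.16 True
2.625 [-0.59271424  0.69510839  0.5621588 ]
```

View pics/w1.png

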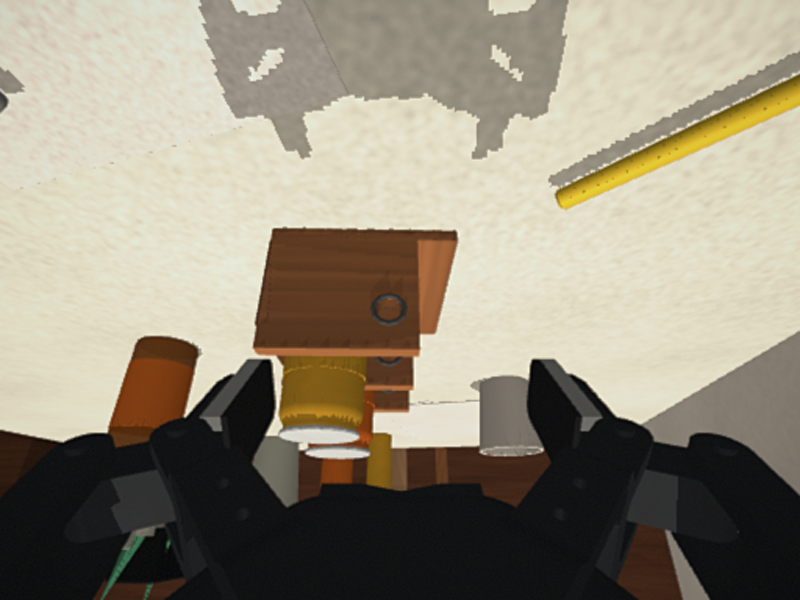

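Wrist view shows the left upright square-on with the hole rim at (389,308), and base corners near (273,229), (457,231) and (436,333). I'll enlarge it.

```bash
python3 - <<'E'
import cv2,numpy as np
im=np.load('pics/w1.npz')['im'][140:240,155:305,::-1]
cv2.imwrite('pics/w1c.png',cv2.resize(im,None,fx=5,fy=5,interpolation=cv2.INTER_CUBIC))
E
```

```text
(no output)
```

View pics/w1c.png

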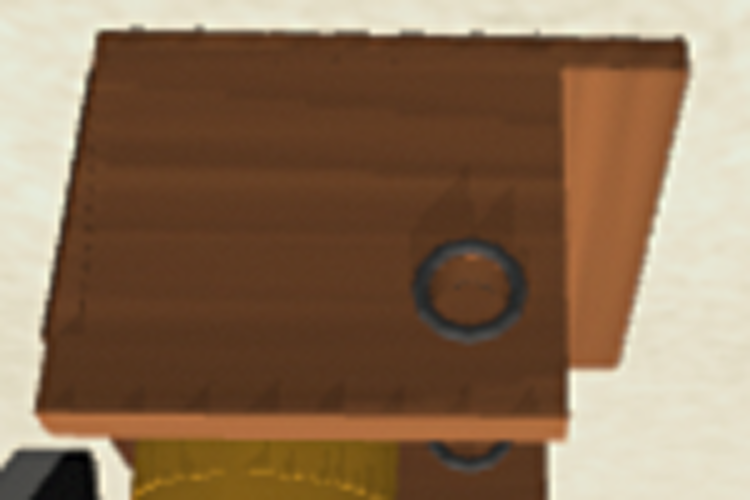

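```bash
cat > fit.py <<'E'
from h import *
from scipy.optimize import least_squares
d=np.load('pics/w1.npz');K,W=d['K'],d['W']
c=lambda x,y:(155+x/5-.4,140+y/5-.4)
def rk(p,q): # rack->world
    q=np.atleast_2d(q);co,s=np.cos(p[2]),np.sin(p[2]);return q@np.array([[co,s,0],[-s,co,0],[0,0,1]])+[p[0],p[1],p[5]]
P=lambda p:np.array([[-.04,.078,0],[.082,.078,0],[.082,.078,.01],[.082,-.078,.01],[p[3],.078,p[4]]])
O=np.array([c(98,33),c(686,40),c(688,70),c(618,367),c(470,290)])
def f(p):
    r=(w2px(K,W,rk(p,P(p)))-O).ravel()
    t=w2px(K,W,rk(p,[[p[3],.078,.085]]))[0,1]-c(0,415)[1]
    return np.r_[r,t,p[5]/.002]
s=least_squares(f,[.56,-.11,-.15,.047,.06,0])
if __name__=='__main__':
    print(s.x.round(4),s.fun.round(2))
    h=rk(s.x,[[s.x[3],.078,s.x[4]],[.032,.078,.06]]);print(h.round(4))
    print('yawdir',s.x[2]-np.pi/2)
E
python3 fit.py
python3 - <<'E'
from h import *
hend,sh,tip=map(np.array,([.4149,.3378],[.4237,.2566],[.441,.0921]))
yaw=np.arctan2(*(tip-hend)[::-1]);f=np.array([np.cos(yaw),np.sin(yaw)])
g=sh-.045*f;print(yaw,g)
arm.movep([*(g-.0*f),.16],down(yaw))
shot('w2');print(w2px(*cam('wrist'),[[*g,.03],[*sh,.03],[*hend,.03],[*tip,.015]])*1.5625,arm.current_clock())
E
```

```text
[ 0.5382 -0.1045 -0.164   0.0379  0.0596 -0.0021] [ 0.   -0.73 -0.24 -0.93 -0.04  0.94  0.41  0.8  -0.   -0.    0.56 -1.05]
[[ 0.5883 -0.0338  0.0575]
 [ 0.5825 -0.0328  0.0579]]
yawdir -1.7347749351972963
-1.464966099506912 [0.41894652 0.30134823]
[[397.43737794 279.42410205]
 [397.62349785 342.88664101]
 [397.00045626 223.46060525]
 [398.06508672 521.67843291]] 3.875
```

View pics/w2.png

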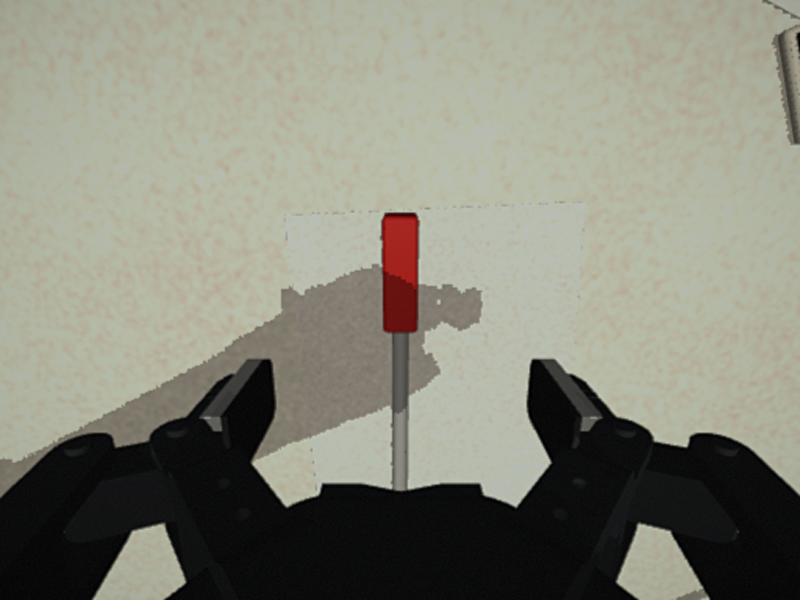

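Handle seen at (400, 214–331); the shift from the prediction gives the grasp correction. The rack fit is consistent (hole at rack x≈38, z≈59.6 mm). Now grasping.

```bash
python3 - <<'E'
from h import *
yaw=-1.465;f=np.array([np.cos(yaw),np.sin(yaw)])
d=np.load('pics/w2.npz');K,W=d['K'],d['W'];u=lambda x:x*.64-.2
s=px2w(K,W,u(400.3),u(331),.03)[:2];e=px2w(K,W,u(400.3),u(214),.03)[:2]
print(s,e,np.linalg.norm(s-e))
g=(s+e)/2-.005*f;print(g)
arm.command_gripper(.06)
arm.movel([*g,.05],down(yaw))
print(arm.movel([*g,.003],None,.06,contact_N=5),arm.current_tool_pos())
arm.command_gripper(0.0,50)
print('gap',arm.current_finger_gap(),arm.current_tool_pos(),arm.current_ft_force())
np.save('zg.npy',arm.current_tool_pos()[2])
p=arm.current_tool_pos();arm.movel([p[0],p[1],.15],None,.12)
shot('w3');print('gap',arm.current_finger_gap(),arm.current_ft_force(),arm.current_ft_torque(),arm.current_clock())
E
```

```text
[0.42435371 0.26575576] [0.4160879  0.34424625] 0.07892453005154879
[0.41969281 0.30997305]
False [0.41994613 0.31010634 0.0032357 ]
gap 0.02325032140334162 [0.42000141 0.3102964  0.00346086] [-0.27937971 -0.12581729  3.65149562]
gap 0.02293628252806817 [-0.67432335  1.06612986 -1.16262638] [0.04467642 0.04318404 0.00646675] 7.9083
```

View pics/w3.png

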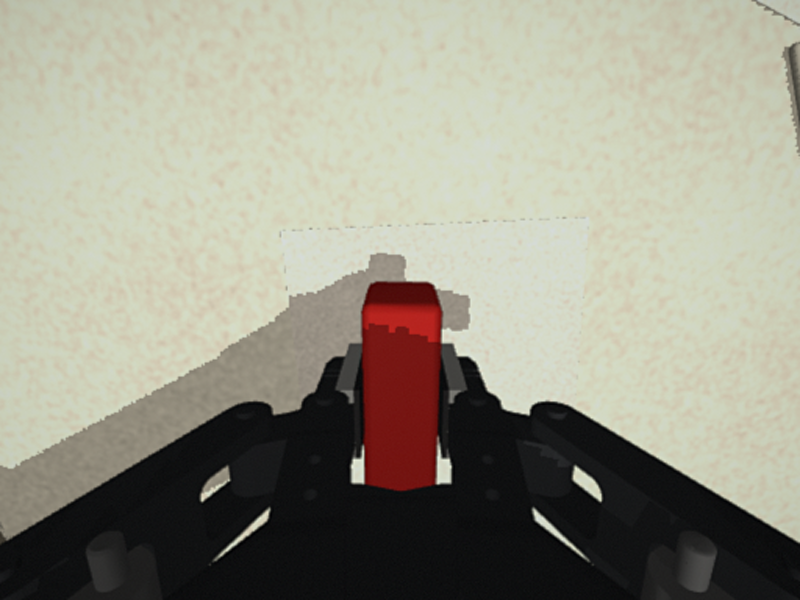

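```bash
cat > geo.py <<'E'
from fit import *
p=s.x; Y=p[2]-np.pi/2; F=np.array([np.cos(Y),np.sin(Y),0]); S=np.array([-F[1],F[0],0]) # S=rack... lateral
S=np.array([np.cos(p[2]),np.sin(p[2]),0]) # rack +x
p5=p.copy();p5[5]=0
hole=rk(p5,[[p[3],.078,p[4]]])[0]
zo=.015-float(np.load('zg.npy'))  # axis height above TCP
E
python3 - <<'E'
from geo import *
M=arm.get_calibration('wrist')['mount'];Wt=np.linalg.inv(M)
d=px=np.load('pics/w3.npz');K3=d['K'];
o=M[:3,3];r=M[:3,:3]@np.linalg.solve(K3,[401*.64-.2,306*.64-.2,1]);q=o+r*(-zo-.015-o[0])/r[0]
print('rear edge in tool',q,zo)   # z should be ~-.035
L=-q[2]; G=.08+q[2]  # shoulder ahead of TCP
np.save('G.npy',G);print('shoulder ahead',G)
tcp=hole-F*(G+.168+.02);tcp[2]=.15;print(tcp,hole)
arm.movep(tcp,down(Y))
tcp[2]=hole[2]-zo;arm.movel(tcp,None,.12);arm.sleep(.3)
t=arm.current_tool_pos();tipP=t+F*(G+.168)+[0,0,zo]
for n in('scene','top'):
    im=arm.grab_frame(n);K,W=cam(n)
    pts=w2px(K,W,[tipP,t+F*G+[0,0,zo],hole]);print(n,pts.round(1))
    u,v=pts[0].astype(int);u0,v0=u-40,v-30
    c=cv2.resize(im[v0:v0+60,u0:u0+100,::-1],None,fx=7,fy=7,interpolation=cv2.INTER_CUBIC);cv2.imwrite(f'pics/{n}c1.png',c);print(((pts-[u0,v0]+.5)*7).round())
a,b=[cv2.imread(f'pics/{n}c1.png') for n in('scene','top')];cv2.imwrite('pics/both.png',cv2.resize(np.vstack([a,b]),None,fx=.7,fy=.7))
print(t,arm.current_ft_force(),arm.current_clock())
E
```

```text
rear edge in tool [-0.02653914  0.00125366 -0.03263098] 0.011539139537634094
shoulder ahead 0.04736902353419907
[0.62674802 0.19843987 0.15      ] [ 0.58832527 -0.03377182  0.05959744]
scene [[260.8 209. ]
 [320.1 211.3]
 [253.8 208.8]]
[[289. 214.]
 [704. 230.]
 [240. 212.]]
top [[248.5 189.6]
 [180.8 177.4]
 [256.6 191.2]]
[[ 287.  218.]
 [-187.  133.]
 [ 344.  229.]]
[0.62701853 0.19853027 0.0485804 ] [-0.03993948  0.15598961 -0.43714528] 10.2417
```

View pics/both.png

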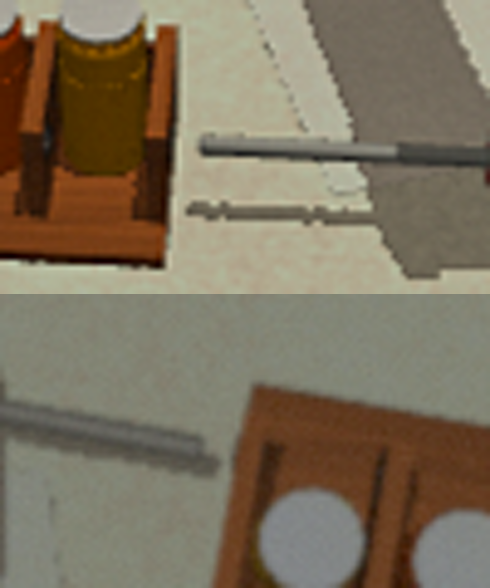

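Bar held; tip and shoulder in the scene view sit equally ~1 px above prediction, so the bar is level. Now probing for the hole.

```bash
cat > go.py <<'E'
from geo import *
G=float(np.load('G.npy'))
def tcp(adv,a,b): # adv = tip depth past outer face (est), offsets in rack x and z
    return hole+F*(adv-G-.168)+S*a+np.array([0,0,b-zo])
def adv(): return float((arm.current_tool_pos()-tcp(0,0,0))@F)
def lat(): e=arm.current_tool_pos()-tcp(0,0,0);return round(e@S*1e3,2),round(e[2]*1e3,2)
def loc(): f=arm.current_ft_force();return np.round([f@F,f@S,f[2]],1)
E
python3 - <<'E'
from go import *
b0=-.0008
offs=[(0,0)]+[(r*np.cos(t),r*np.sin(t)) for r,n in((.0013,6),(.0026,10)) for t in np.linspace(0,2*np.pi,n,endpoint=False)]
for i,(a,b) in enumerate(offs):
    a+=b0
    if i: arm.movel(tcp(face-.004,a,b),None,.05)
    else: arm.movel(tcp(-.015,a,b),None,.05)
    hit=arm.movel(tcp(.012,a,b),None,.02,contact_N=4)
    x=adv();print(i,round(a*1e3,2),round(b*1e3,2),hit,round(x*1e3,2),loc(),lat(),round(arm.current_clock(),1))
    if i==0: face=x if hit else None; 
    if not hit or x>face+.0045: break
    if arm.current_clock()>30: break
E
```

```text
0 -0.8 0.0 False 11.99 [ 1.  -0.2 -0.6] (np.float64(-0.8), np.float64(-0.02)) 12.0
```

```bash
python3 - <<'E'
from go import *
a=-.0008
hit=arm.movel(tcp(.045,a,0),None,.025,contact_N=4)
print(hit,adv(),loc(),lat(),arm.current_clock())
im=arm.grab_frame('scene');t=arm.current_tool_pos();u,v=w2px(*cam('scene'),hole)[0].astype(int)
cv2.imwrite('pics/s2.png',cv2.resize(im[v-35:v+40,u-50:u+50,::-1],None,fx=7,fy=7,interpolation=cv2.INTER_CUBIC))
E
```

```text
False 0.04502130505671617 [ 0.2  0.8 -1.5] (np.float64(-0.85), np.float64(-0.08)) 13.4583
```

View pics/s2.png

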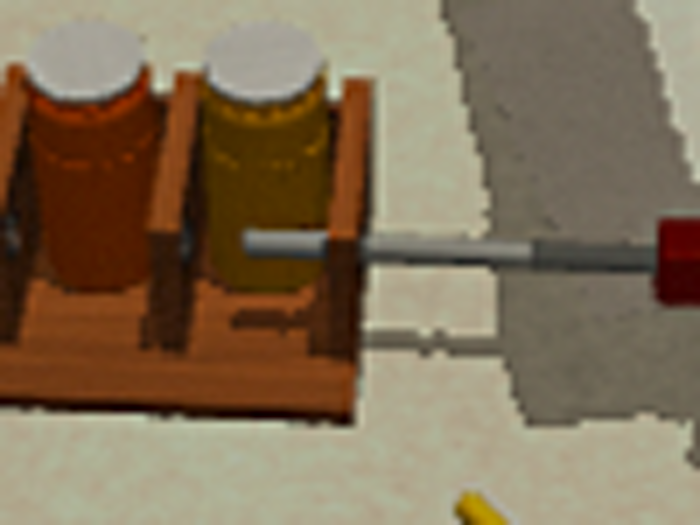

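The shaft is visible passing through the left upright in front of the yellow can. Continuing.

```bash
python3 - <<'E'
from go import *
a,b=-.0008,0
for tgt in(.066,.090,.130):
    hit=arm.movel(tcp(tgt,a,b),None,.03,contact_N=4)
    print(tgt,hit,adv(),loc(),lat(),arm.current_ft_torque().round(2),arm.current_clock())
    if hit: break
    arm.sleep(.1)
E
```

```text
0.066 False 0.06590893016551938 [ 0.8  0.5 -0.6] (np.float64(-0.87), np.float64(-0.04)) [ 0.   -0.01  0.04] 14.3583
0.09 False 0.08968187666275625 [-0.1 -1.  -0.6] (np.float64(-0.81), np.float64(0.01)) [0.06 0.05 0.  ] 15.4083
0.13 False 0.12967099257233936 [-0.2  0.2 -1.2] (np.float64(-0.82), np.float64(-0.01)) [ 0.06 -0.06 -0.03] 16.9917
```

```bash
python3 - <<'E'
from go import *
a,b=-.0008,0
for tgt,v,c in((.158,.02,4),(.164,.02,4),(.178,.01,4)):
    hit=arm.movel(tcp(tgt,a,b),None,v,contact_N=c)
    print(tgt,hit,adv(),loc(),lat(),arm.current_ft_torque().round(2),arm.current_clock())
    if hit: break
    arm.sleep(.1)
E
```

```text
0.158 False 0.15779215421927115 [ 0.4 -1.  -0.9] (np.float64(-0.8), np.float64(-0.01)) [-0.01 -0.03  0.  ] 18.6417
0.164 False 0.16426521461399748 [-0.2  0.1 -0.5] (np.float64(-0.78), np.float64(0.03)) [ 0.05 -0.01  0.  ] 19.1917
0.178 True 0.1652451815451289 [ 0.1 -0.2 -0.5] (np.float64(-1.27), np.float64(-0.48)) [0.04 0.   0.  ] 19.8083
```

```bash
python3 - <<'E'
from go import *
print(adv(),lat(),loc())
for i in range(2):
    hit=arm.movel(tcp(.178,-.0008,0),None,.01,contact_N=6)
    print(hit,adv(),loc(),lat(),arm.current_clock());arm.sleep(.3);print(adv(),loc(),lat())
im=arm.grab_frame('scene');u,v=w2px(*cam('scene'),hole)[0].astype(int)
cv2.imwrite('pics/s3.png',cv2.resize(im[v-40:v+40,u-60:u+50,::-1],None,fx=7,fy=7,interpolation=cv2.INTER_CUBIC))
E
```

```text
0.1652451815451289 (np.float64(-1.27), np.float64(-0.48)) [ 0.1 -0.2 -0.5]
True 0.16514346598646182 [-0.1  1.   1.1] (np.float64(-1.68), np.float64(-1.02)) 20.2583
0.16509322825834663 [1.3 1.  2.2] (np.float64(-1.72), np.float64(-1.18))
True 0.16508043722053065 [-0.3  0.5  2.5] (np.float64(-1.65), np.float64(-1.1)) 21.05
0.16511843065859017 [-0.2 -0.2  2.4] (np.float64(-1.56), np.float64(-1.18))
```

View pics/s3.png

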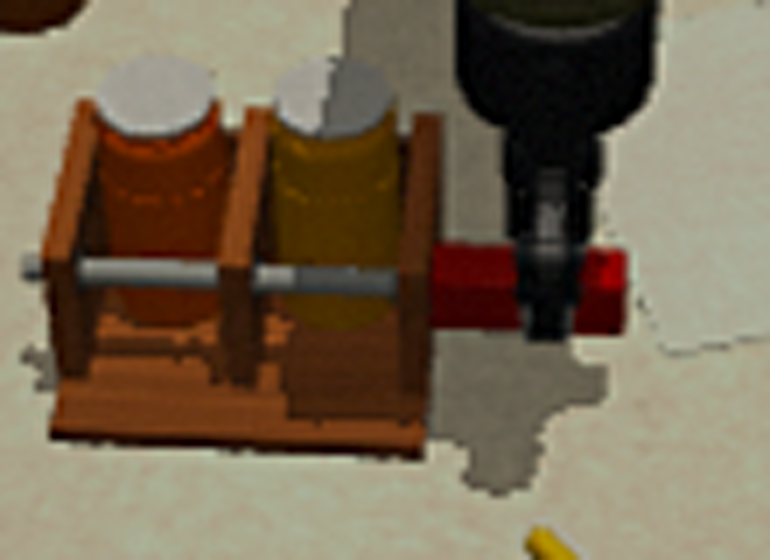

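Shoulder is flush with the left upright and the nose is out past the right one; repeated pushes stop at the same depth (165.1 mm). Releasing.

```bash
python3 - <<'E'
from go import *
arm.command_gripper(.06);arm.sleep(.2)
p=arm.current_tool_pos();arm.movel([p[0],p[1],p[2]+.13],None,.1);arm.sleep(.3)
print(loc(),arm.current_clock())
im=arm.grab_frame('scene');u,v=w2px(*cam('scene'),hole)[0].astype(int)
a=im[v-40:v+40,u-60:u+50,::-1]
im=arm.grab_frame('top');u,v=w2px(*cam('top'),hole)[0].astype(int);b=im[v-30:v+50,u-50:u+60,::-1]
cv2.imwrite('pics/s4.png',cv2.resize(np.hstack([a,b]),None,fx=3.6,fy=3.6,interpolation=cv2.INTER_CUBIC))
E
```

```text
[-0.7 -0.3 -0.3] 23.7917
```

View pics/s4.png

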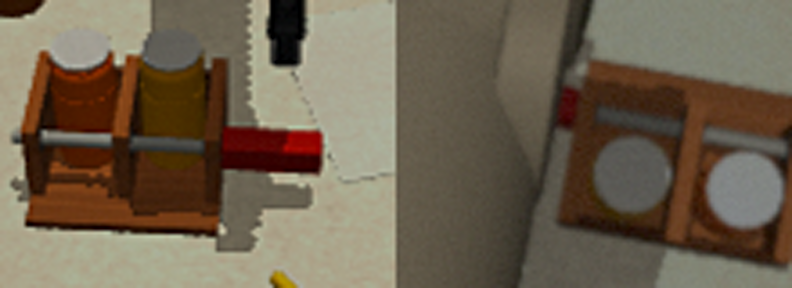

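The bar is seated with its shoulder on the upright at (222,150), the nose is out on the right at (15,138), and the gripper is clear above. Handing in.

```bash
python3 -c "
from rig import arm
arm.close_job()"
```

```text
the job is handed in; nothing more can be done
```

I threaded the bar through all three uprights until its shoulder met the left upright, then let go, backed off and handed the job in at about 24 s of the 67 s allowed. The hand-in gives no verdict, so whether it passed is unconfirmed.

- **Insertion:** I found the rack and hole with the wrist camera and gripped the handle by its measured position. The nose went through all three holes on the first try. My force readings between moves stayed under about 2 N.
- **Seating:** Three gentle pushes stopped at the same depth, 165.1–165.2 mm, against the 168 mm I expected. I put the 3 mm gap down to camera error, because the picture shows the shoulder flush with the upright. During those pushes the gripper drifted about 1 mm sideways and down, with about 2.5 N vertical force left before release.
- **After release:** The last pictures show the bar seated level with its nose beyond the right upright. Both cans are upright in their bays, the gripper is clear and the tool force is close to zero. I did not specifically check the bottle and cup at the end, but nothing moved near them.

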